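# Shut down the vacuum pump and leave the desiccator under vacuum

## Task

Shut the vacuum station down with the desiccator left under vacuum: first close the lever tap on the desiccator's branch, then flip the pump's toggle switch off, and only then open the tap on the silencer's branch to let air into the manifold, so that pump oil is not sucked back. Turn each lever fully home to its stop, leave the blanked-off spare tap closed, and do not bump the desiccator or knock the things lying about.

Things in the scene. Friction and masses are not known exactly. Their poses are not given: they have to be found in the camera images.
- dry_lever (a joint): lever of the tap on the branch that ends in the desiccator. 0 = closed (lever square to its branch), 1.571 = open (lever in line with its branch); at the start open, at most 0.35 rad short of its stop. Growing = anticlockwise from above. Leaving a stop takes about 4 N at the grip point; in between it stays where it is left; within about 0.2 rad of either stop it clicks home by itself.
- vent_lever (a joint): lever of the tap on the branch that ends in the small brass silencer (up to 24 mm thick, 47 mm long), open to the room. Same values and behaviour; closed at the start.
- spare_lever (a joint): lever of the tap on the branch that ends in a flat steel blank. Same values and behaviour; closed at the start and to be left so.
- dry_axis (a point): point on the vertical turning axis of the desiccator's tap, at mid-height of its lever, 145 mm above the bench. Its x runs level out along the branch, from the manifold pipe towards what it serves, z up. The closed lever points along +y, the open lever along -x (over the manifold pipe). The three taps are alike, 110 mm apart in one row along y, in varying order, with parallel axes.
- vent_axis (a point): the same point of the silencer's tap. Under each lever: a valve body 36 mm square, its top 37 mm below this point, with a thin stem up to the lever; the manifold pipe, 28 mm thick, along y, its axis 55 mm towards -x and 55 mm below this point; pipe joints up to 46 mm thick.
- spare_axis (a point): the same point of the spare tap
- dry_grip (a point): grip point on the lever of the desiccator's tap: centre of its black sleeve, 55 mm from the turning axis. The sleeve is 14 mm wide, 10 mm thick in height, and reaches from 26 to 80 mm from the axis.
- vent_grip (a point): the same point of the silencer's tap lever
- spare_grip (a point): the same point of the spare tap's lever
- pump_switch (a joint): steel bat toggle on the flat grey terminal box (100 x 100 mm) on top of the pump's motor, at the +y end of the tap row. 0 = off (leans 0.33 rad towards -x of the station, the robot's side), 0.66 = on (leans as much towards +x; so at the start). Over-centre: takes about 4 N at its end and snaps over once past upright.
- switch_axis (a point): pivot of the toggle, on the middle of the terminal box and 8 mm above its top, 198 mm above the bench; its axes x, y, z are parallel to those of the taps; the toggle swings in the x-z plane. The nut round it is 17 mm wide and ends 1 mm below this point, the thin neck 2 mm above it.
- switch_tip (a point): point near the toggle's round tip, 28 mm from its pivot; the bat is 10 mm thick there, 6 mm at its foot, and ends 32 mm from the pivot. The pump's inlet pipe, 26 mm thick, rises 150 mm beyond the toggle (+x) up to 40 mm above the pivot's height.
- desiccator: round vacuum desiccator of white and clear plastic, 172 mm across its rim, 212 mm high to the top of its knob, standing on the bench 172 mm out along its branch from the tap's axis; origin at the centre of its underside. Fixed.
- station: the vacuum station (pump and manifold), fixed; origin on the bench in the line of the tap axes, which stand at its y = -150, -40 and 70 mm; x along the branches, y towards the pump, whose body spans x -118 to 226 mm, y 234 to 375 mm, up to 230 mm high. A 26 mm pipe runs along +x at y = 185 mm and rises at x = 125 mm to 240 mm high.
- beaker: glass beaker, 70 mm wide, 95 mm high, standing between robot and manifold; origin at the centre of its underside. Loose, leave alone.
- oil_bottle: white oil bottle, 84 mm wide, about 210 mm high, standing beyond the end of the manifold away from the pump; origin at the centre of its underside. Loose, leave alone.
- spanner: steel spanner, 160 mm long, lying between robot and manifold. Loose, leave alone.
- clamp_ring: spare aluminium clamp ring, about 60 mm wide, 14 mm high, lying between robot and manifold. Loose, leave alone.

How it is judged:
By the outcome, as a careful person would: the job done as asked, in the order asked, and still so for the second after the job is handed in, with the robot touching nothing.
It also fails if it takes over 58 s, if anything falls off the work surface, if the arm or the gripper's body presses on something with over 40 N, if the wrist force passes 120 N, or if a joint passes its speed limit or range.

## Robot

A 6-joint arm with a two-finger parallel gripper is mounted at the origin on the work surface. World frame = base frame: x ahead of the robot, y to its left, z up, the work surface at z = 0. Lengths are in m, angles in degrees, forces in N, time in s.
With the tool pointing down it reaches from about 0.25 to 0.725 m from the base axis. Payload 9.7 kg.
Tool frame: the origin (TCP) lies at the very end of the fingers, on their centre line; the grasp point (between the pads) lies 19 mm behind it (bot.grip_point_offset is the z of the grasp point in the tool frame, in m); z points along the fingers, x is the direction in which the jaws open and shut, and the axes are right-handed (so a half turn about z gives the same grasp; the last joint's range is limited). The gripper opens to 85 mm and grips with 20 to 120 N. Pads are 22 mm wide; open, the fingers measure 114 mm over their backs; the gripper's body (76 mm by 85 mm) begins 54 mm behind the grasp point. The pads swing forward as they close: fully open they stand 13 mm farther back than shut.
Start: joints at [-68.067, 4.979, 10.078, 95.1, 0, 90], TCP at [0.205, -0.51, 0.231] pointing down, gripper open.
Joint ranges: [-179.16, 179.16], [-48.56, 103.87], [-65.8, 70.77], [-126.05, 130.52], [-82.76, 87.17], [-180, 180]. Speed limits (degrees/s): [127.2, 127.2, 147.25, 180, 180, 180].

## Interface

Orientations are given as [roll, pitch, yaw] about the fixed x, y, z axes, in that order (R = Rz(yaw) Ry(pitch) Rx(roll)).
In Python, from workcell import get_obs, viewer, job_done, bot gives the robot as it stands.
- The arm moves only by the shell command python3 -m handwheel 'ROWS' [FORCE]. ROWS is JSON, a list of rows, each a list of 5 numbers: the closure, from 0 (fully open) to 1 (shut), then the shift along the world's x, y, z in m, then the turn about the world's z in degrees. A call has 1 to 5 rows; each row is the pose to reach, as a shift and turn from the pose measured when the call began; what a row does not reach only later rows make up. A row lasts 1/10 s, in which the tool goes at most 50 mm and 8.59 degrees, less where a joint would pass 70% of its speed; a pose out of reach is approached as far as the arm can. A call with a gripper value outside its range is refused whole. The fingers move at their own pace and stop on an object; FORCE is the grip in N (left out, the last holds). Time passes only in rows, so rows that repeat a pose let the fingers close. It gives the time, the measured TCP pose, the force and the opening at its end, in the units of the state.
- get_obs(): the state, without advancing time (a new reading comes with each control period).
- viewer.camera(name): name is "scene" or "top" or "wrist"; returns a dict with "color" (420x560x3 uint8, blue, green, red), "K" (3x3 intrinsics, pixels), "origin" and "orientation" of the camera in the world. Camera axes: x right, y down, z forward; pixel columns grow to the right and rows downward; lengths in m; the calibration is good to about 2 mm. The wrist camera is an equidistant fisheye: a pixel r from the principal point sees the ray r / f radians off the axis. A picture is of the moment at which its call begins. There is no depth.
- job_done(): hands the job in, once; it reports no verdict.
The state is a dict: "time": time; "q": joint angles; "qd": joint speeds; "joint_efforts": joint torques, N m; "ee_pos": TCP position; "tcp_rot": TCP orientation; "wrist_force": force on the tool from outside, world axes, zero at the start; "torque": the same for the moment, N m; "opening": finger opening in m.
Only numpy, scipy, OpenCV 4.12 (cv2) and the standard library are available. Lean on these libraries where they do the work, as an engineer would, in place of code of your own. Each camera call takes 0.05 s, during which the arm holds its last target.

## Working session

There is one attempt and no reset: what is moved stays moved. The work goes in short steps, Python scripts to look and compute and a shell command to move; the robot and the scene stay as the last step left them, time stands still between calls to the robot, and variables do not carry over. Pictures are saved under pics/ and viewed, and the job is handed in when it is done.

```bash
ls; mkdir -p pics
python3 - <<'E'
from workcell import get_obs, viewer, bot
import cv2
o=get_obs(); print({k:o[k] for k in('time','ee_pos','tcp_rot','opening')}, bot.grip_point_offset)
for n in('scene','top','wrist'):
    c=viewer.camera(n); cv2.imwrite(f'pics/{n}0.png',c['color']); print(n,c['K'],c['origin'],c['orientation'])
E
```

```text
pics
{'time': 0.0, 'ee_pos': array([ 0.20536111, -0.50996929,  0.23056434]), 'tcp_rot': array([ 1.79999939e+02,  7.75251546e-02, -6.80658559e+01]), 'opening': 0.08562421891589318} -0.0187
scene [[525.04380653   0.         272.35875291]
 [  0.         525.04380653 213.69049447]
 [  0.           0.           1.        ]] [ 1.38958138 -0.06215993  1.10480425] [-138.75381721   -1.06372399   89.28990064]
top [[528.77640703   0.         277.49857316]
 [  0.         528.77640703 210.70355854]
 [  0.           0.           1.        ]] [ 0.41216857 -0.05413417  1.34907228] [-172.78439138    0.8501658   -89.54967749]
wrist [[325.1922621    0.         278.82755578]
 [  0.         325.1922621  210.95372699]
 [  0.           0.           1.        ]] [ 0.26931066 -0.48473313  0.3734139 ] [ 1.64357271e+02  1.51174163e-01 -6.81109297e+01]
```

View pics/scene0.png

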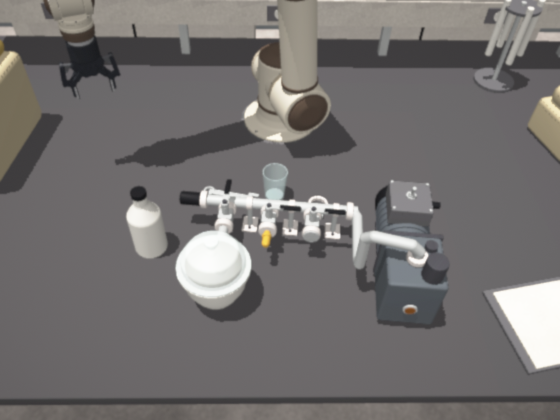

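View pics/top0.png

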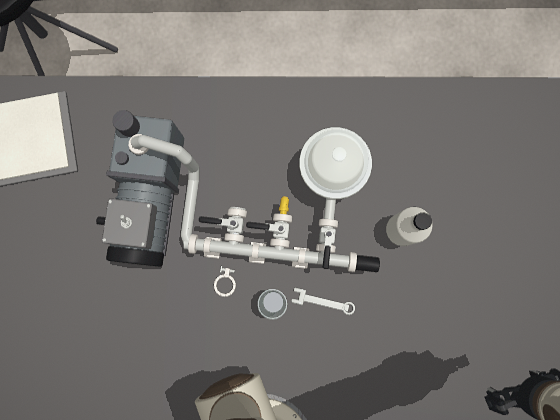

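View pics/wrist0.png

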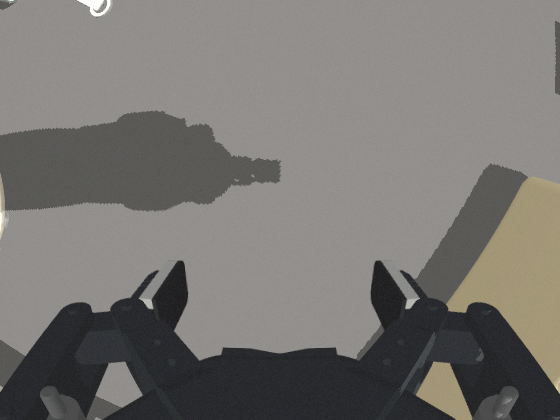

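Top view: the desiccator tap is on the right (~327,235) with its lever over the pipe (327,258). The silencer tap is in the middle (280,228), and the spare (235,222) is next to the pump. The toggle is at (127,222). Next I'll zoom in.

Run:
```python
import cv2
t=cv2.imread('pics/top0.png'); cv2.imwrite('pics/topz.png',cv2.resize(t[185:305,190:390],None,fx=4,fy=4,interpolation=cv2.INTER_CUBIC))
cv2.imwrite('pics/topsw.png',cv2.resize(t[180:280,85:205],None,fx=6,fy=6,interpolation=cv2.INTER_CUBIC))
s=cv2.imread('pics/scene0.png'); cv2.imwrite('pics/scz.png',cv2.resize(s[165:265,170:450],None,fx=2.8,fy=2.8,interpolation=cv2.INTER_CUBIC))
```

```text
(no output)
```

View pics/topz.png

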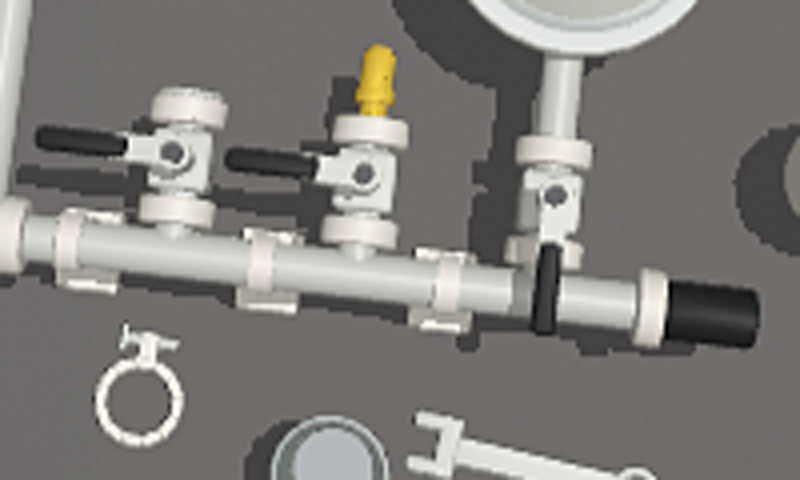

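View pics/topsw.png

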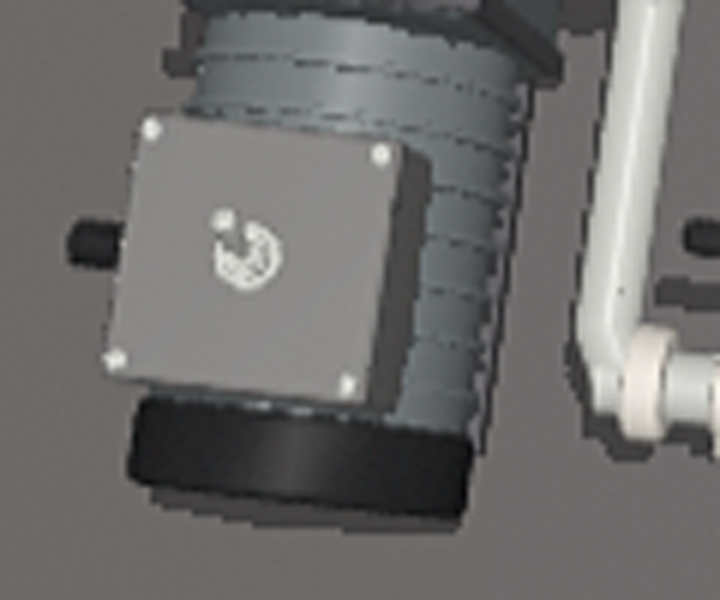

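View pics/scz.png

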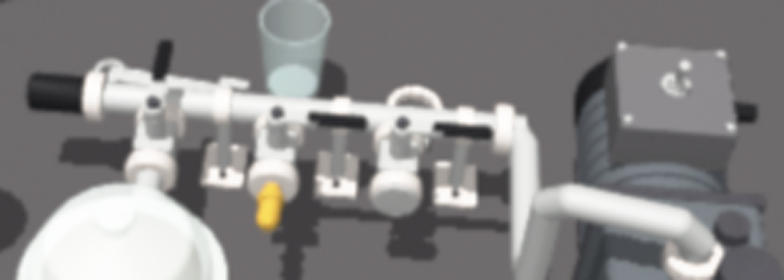

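```bash
cat > h.py <<'E'
import numpy as np, cv2
from scipy.spatial.transform import Rotation as R
CAM={'scene':(np.array([[525.0438,0,272.35875],[0,525.0438,213.6905],[0,0,1]]),[1.38958138,-0.06215993,1.10480425],[-138.75381721,-1.06372399,89.28990064]),
'top':(np.array([[528.7764,0,277.49857],[0,528.7764,210.70356],[0,0,1]]),[0.41216857,-0.05413417,1.34907228],[-172.78439138,0.8501658,-89.54967749])}
def ray(n,p):
    K,o,e=CAM[n]; d=R.from_euler('xyz',e,degrees=True).as_matrix()@np.linalg.inv(K)@[p[0],p[1],1]
    return np.array(o),d/np.linalg.norm(d)
def plane(n,p,z):
    o,d=ray(n,p); return o+d*(z-o[2])/d[2]
def tri(a,b):
    o1,d1=ray('top',a);o2,d2=ray('scene',b)
    t=np.linalg.lstsq(np.c_[d1,-d2],o2-o1,rcond=None)[0]
    p,q=o1+t[0]*d1,o2+t[1]*d2
    return (p+q)/2,np.linalg.norm(p-q)
Z=lambda U,f,o:tuple((np.array(U)+.5)/f-.5+np.array(o))
tz=lambda u,v:Z((u,v),4,(190,185)); sz=lambda u,v:Z((u,v),2.8,(170,165)); ws=lambda u,v:Z((u,v),6,(85,180))
E
python3 - <<'E'
from h import *
np.set_printoptions(precision=4,suppress=True)
P={}
for n,a,b in [('dry',tz(554,195),sz(153,103)),('vent',tz(363,175),sz(277,113)),('spare',tz(173,153),sz(402,122)),
  ('drysleeve',tz(547,289),sz(163,59)),('ventsl',tz(272,162),sz(337,121)),('sparesl',tz(82,140),sz(465,131)),('tip',ws(224,218),sz(685,67)),('nut',ws(246,258),sz(675,86)),
 ('s1',ws(151,129),sz(730,127)),('s2',ws(381,154),sz(628,120)),('s3',ws(115,360),sz(720,54)),('s4',ws(348,385),sz(622,47)),('silencer',tz(380,50),sz(268,222))]:
    P[n],e=tri(a,b); print(n,P[n],'gap',round(e,4))
d=P['spare']-P['dry'];print(np.linalg.norm(d),np.degrees(np.arctan2(d[1],d[0]))-90)
for n,u,z in (('dry',(554,195),.15),('vent',(363,175),.15),('spare',(173,153),.15)):print(n,plane('top',tz(*u),z))
for u in ((151,129),(381,154),(115,360),(348,385)):print(plane('top',ws(*u),.19))
# sleeve axes from dark masks
t=cv2.imread('pics/top0.png'); s=cv2.imread('pics/scene0.png')
for n,im,rois in (('top',t,[(320,243,335,272),(244,218,272,235),(196,212,224,228)]),('scene',s,[(224,176,234,196),(277,202,303,213),(322,206,348,217)])):
  for x0,y0,x1,y1 in rois:
    m=(im[y0:y1,x0:x1].max(2)<55).astype('uint8'); k,l,st,c=cv2.connectedComponentsWithStats(m); i=1+st[1:,4].argmax(); m=(l==i).astype('uint8')
    r=cv2.minAreaRect(cv2.findNonZero(m)); print(n,(r[0][0]+x0,r[0][1]+y0),r[1],r[2],c[i]+[x0,y0],st[i])
    if n=='top':print(plane('top',c[i]+[x0,y0],.15))
E
```

```text
dry [ 0.5127 -0.1513  0.1497] gap 0.0014
vent [ 0.5234 -0.0425  0.1491] gap 0.0009
spare [0.5352 0.0662 0.1508] gap 0.0003
drysleeve [ 0.4594 -0.1459  0.1506] gap 0.0008
ventsl [0.5307 0.0098 0.147 ] gap 0.0004
sparesl [0.5427 0.12   0.1477] gap 0.0019
tip [0.5408 0.297  0.2271] gap 0.0008
nut [0.5299 0.2986 0.1925] gap 0.0017
s1 [0.5775 0.3357 0.1934] gap 0.0016
s2 [0.569 0.251 0.192] gap 0.0004
s3 [0.492  0.345  0.1933] gap 0.0015
s4 [0.4835 0.2597 0.1928] gap 0.0003
silencer [ 0.6035 -0.0509  0.0965] gap 0.0005
0.21865935482410748 -5.895108303404271
dry [ 0.5127 -0.1505  0.15  ]
vent [ 0.5233 -0.042   0.15  ]
spare [0.5352 0.0665 0.15  ]
[0.5781 0.3377 0.19  ]
[0.5693 0.2517 0.19  ]
[0.4923 0.3469 0.19  ]
[0.4837 0.2606 0.19  ]
top (325.0, 257.0) (22.0, 6.0) 90.0 [324.9455 259.6   ] [ 2  3  7 23 55]
[ 0.4533 -0.1431  0.15  ]
top (257.0548801422119, 225.5060977935791) (22.307172775268555, 5.411145210266113) 6.340190887451172 [255.6351 225.3243] [ 2  4 23  8 74]
[0.53   0.0144 0.15  ]
top (209.92683124542236, 220.15853691101074) (22.196741104125977, 5.411145210266113) 6.34019136428833 [208.1818 219.9773] [ 3  5 23  7 88]
[0.5415 0.1231 0.15  ]
scene (227.76470613479614, 185.94117736816406) (3.8805696964263916, 12.611852645874023) 14.03624439239502 [227.7083 185.7292] [ 1  4  6 13 48]
scene (291.5, 208.0) (2.0, 15.0) 90.0 [291.4211 208.0789] [ 7  5 16  3 38]
scene (334.9941177368164, 211.57647037506104) (18.17707061767578, 2.377591848373413) 4.39870548248291 [336.0698 211.5814] [ 4  4 19  4 43]
```

```bash
python3 -m handwheel '[[1,0.025,0.033,0.01,8],[1,0.05,0.066,0.02,16],[1,0.075,0.1,0.02,24],[1,0.1,0.133,0.02,32],[1,0.125,0.166,0.02,40]]' 60; python3 -m handwheel '[[1,0.025,0.033,0,8],[1,0.05,0.066,0,16],[1,0.075,0.1,0,22],[1,0.1,0.133,0,22],[1,0.12,0.16,0,22]]'
python3 - <<'E'
from h import *
from workcell import get_obs, viewer
o=get_obs();print(o['time'],o['ee_pos'],o['tcp_rot'],o['wrist_force'],o['opening'],o['q'])
for n in('top','wrist'): cv2.imwrite(f'pics/{n}1.png',viewer.camera(n)['color'])
E
```

```text
time: 0.65
ee_pos: [0.331, -0.3426, 0.2507]
tcp_rot: [-180.0, 0.1, -27.8]
wrist_force: [0.6, -0.9, 0.2]
opening: 0.0125
time: 1.15
ee_pos: [0.4519, -0.1807, 0.2505]
tcp_rot: [-180.0, 0.1, -5.7]
wrist_force: [0.0, -0.8, 0.9]
opening: -0.0001
1.15 [ 0.45190332 -0.18068108  0.2504847 ] [-1.79988849e+02  6.35230598e-02 -5.69771371e+00] [ 0.01677891 -0.75171663  0.94175921] -0.00014931001987043366 [-2.17886015e+01 -3.15498350e+00  3.98695542e+00  9.72060640e+01
 -6.89203692e-03  7.39091222e+01]
```

View pics/wrist1.png

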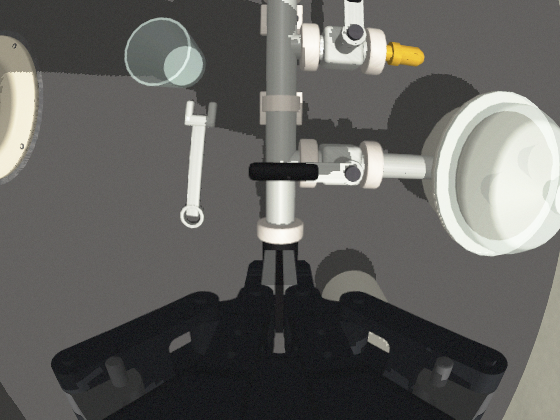

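View pics/top1.png

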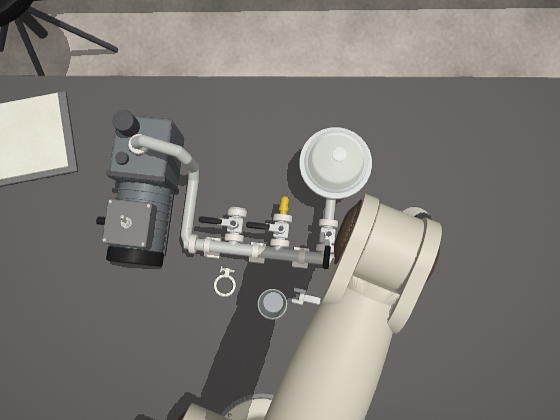

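Wrist view: the dry sleeve is at (284,171), its hub at (352,173), the vent hub at (354,32), and the lever lies along −x. I'll cross-check these against my triangulation.

```bash
cat >> h.py <<'E'
def wplane(c,p,z):
    K=np.array(c['K']);v=np.array(p,float)-K[:2,2];r=np.linalg.norm(v);th=r/K[0,0]
    d=R.from_euler('xyz',c['orientation'],degrees=True).as_matrix()@np.r_[np.sin(th)*v/r,np.cos(th)]
    o=np.array(c['origin']);return o+d*(z-o[2])/d[2]
E
python3 - <<'E'
from h import *
from workcell import get_obs, viewer
c=viewer.camera('wrist')
for n,p,z in(('drysl',(284,171),.15),('dryhub',(352,173),.15),('venthub',(354,32),.15)):print(n,wplane(c,p,z))
print(plane('top',(410,225),.2))
a=np.radians(-6);X=np.array([np.cos(a),np.sin(a)]);Y=np.array([-X[1],X[0]])
e=get_obs()['ee_pos'][:2];v=e-np.array([.5127,-.151]);print(v@X,v@Y)
E
```

```text
drysl [ 0.45977161 -0.14842697  0.15      ]
dryhub [ 0.5116317  -0.15451154  0.15      ]
venthub [ 0.52264923 -0.04567096  0.15      ]
[ 0.52790664 -0.32441285  0.2       ]
-0.05750086443714241 -0.036345047905410856
```

```bash
python3 -m handwheel '[[1,0,0,-0.04,0],[1,0,0,-0.08,0],[1,0,0,-0.11,0],[1,0,0,-0.125,0],[1,0,0,-0.125,0]]'; python3 -m handwheel '[[1,0.001,0.009,0,0],[1,0.002,0.017,0,0],[1,0.003,0.023,0,0],[1,0.004,0.03,0,0],[1,0.004,0.03,0,0]]'
python3 - <<'E'
from h import *
from workcell import get_obs, viewer
cv2.imwrite(f'pics/wrist2.png',viewer.camera('wrist')['color'])
E
```

```text
time: 1.8
ee_pos: [0.4504, -0.1814, 0.1236]
tcp_rot: [-179.9, 0.3, -5.6]
wrist_force: [-0.4, -0.2, 1.1]
opening: -0.0005
time: 2.3
ee_pos: [0.455, -0.1507, 0.1249]
tcp_rot: [-180.0, 0.2, -5.6]
wrist_force: [-0.6, -0.7, -0.3]
opening: 0.0004
```

View pics/wrist2.png

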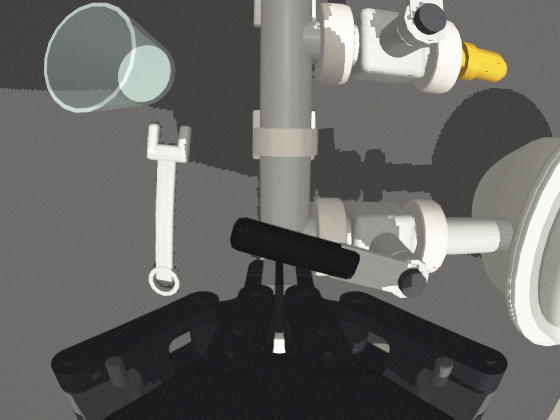

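```bash
python3 -m handwheel '[[1,-0.001,0.011,0,0],[1,0.001,0.018,0,0],[1,0.003,0.025,0,0],[1,0.007,0.032,0,0],[1,0.012,0.038,0,0]]'
python3 - <<'E'
from h import *
from workcell import get_obs, viewer
a=np.radians(-6);X=np.array([np.cos(a),np.sin(a)]);Y=np.array([-X[1],X[0]])
v=get_obs()['ee_pos'][:2]-np.array([.512,-.1525]);print(v@X,v@Y)
cv2.imwrite(f'pics/wrist3.png',viewer.camera('wrist')['color'])
E
```

```text
time: 2.85
ee_pos: [0.4673, -0.1121, 0.1246]
tcp_rot: [-179.9, 0.2, -5.5]
wrist_force: [-0.7, -1.3, 0.5]
opening: 0.0001
-0.04867805036448133 0.03549641439015736
```

View pics/wrist3.png

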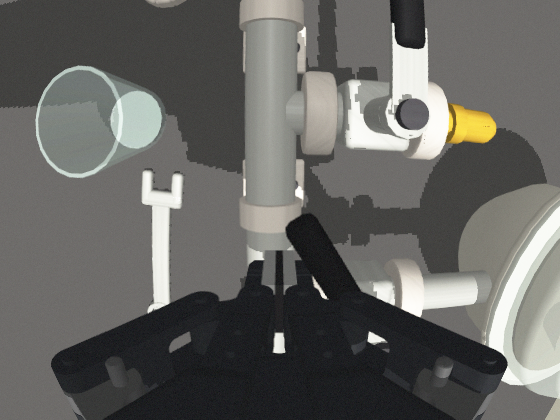

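```bash
python3 -m handwheel '[[1,0.006,0.006,0,0],[1,0.012,0.01,0,0],[1,0.017,0.012,0,0],[1,0.022,0.015,0,0],[1,0.024,0.015,0,0]]'
python3 - <<'E'
from h import *
from workcell import get_obs, viewer
cv2.imwrite(f'pics/wrist4.png',viewer.camera('wrist')['color'])
print(get_obs()['wrist_force'])
E
```

```text
time: 3.4
ee_pos: [0.4925, -0.0961, 0.1244]
tcp_rot: [-179.9, 0.2, -5.5]
wrist_force: [-0.1, -0.9, 0.1]
opening: -0.0003
[-0.13967343 -0.13920884  0.28803207]
```

View pics/wrist4.png

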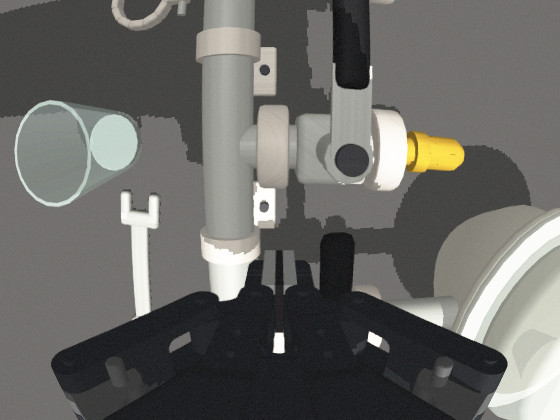

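The lever looks square and has clicked home ahead of the finger. I'll nudge gently against the stop to confirm.

```bash
python3 -m handwheel '[[1,0.003,0,0,0],[1,0.005,0,0,0],[1,0.005,0,0,0]]';python3 -m handwheel '[[1,0.002,0,0,0],[1,0.003,0,0,0],[1,0.003,0,0,0]]'
```

```text
time: 3.75
ee_pos: [0.4976, -0.0964, 0.1243]
tcp_rot: [-179.9, 0.2, -5.5]
wrist_force: [-0.6, 0.3, -0.8]
opening: -0.0
time: 4.05
ee_pos: [0.4981, -0.0964, 0.1242]
tcp_rot: [-179.9, 0.5, -5.5]
wrist_force: [-15.5, -0.5, 6.1]
opening: 0.0002
```

```bash
python3 -m handwheel '[[1,-0.015,-0.002,0,0],[1,-0.022,-0.002,0.01,0],[1,-0.022,-0.002,0.05,0],[1,-0.022,-0.002,0.1,0],[1,-0.022,-0.002,0.14,0]]'
python3 - <<'E'
from h import *
from workcell import get_obs, viewer
c=viewer.camera('wrist');cv2.imwrite(f'pics/wrist5.png',c['color'])
print(get_obs()['ee_pos'],get_obs()['wrist_force'])
E
```

```text
time: 4.55
ee_pos: [0.476, -0.0985, 0.2677]
tcp_rot: [-179.9, 0.3, -5.5]
wrist_force: [0.3, 0.8, 0.9]
opening: -0.0003
[ 0.47704496 -0.09864933  0.27377686] [-4.23667414  1.38917564  3.34143138]
```

View pics/wrist5.png

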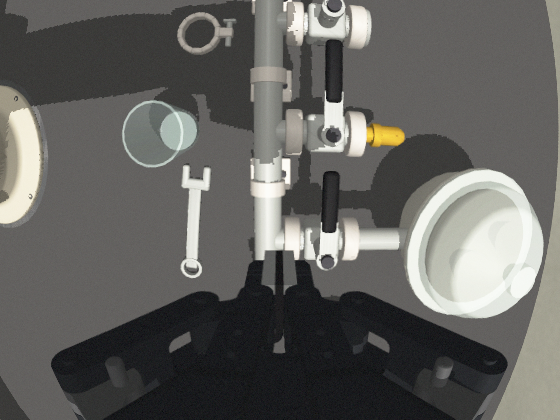

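All three levers now point along +y and are parallel, so the dry tap is closed. On to the switch.

```bash
python3 -m handwheel '[[1,0.005,0.04,0.03,0],[1,0.01,0.085,0.05,0],[1,0.02,0.13,0.05,0],[1,0.03,0.175,0.05,0],[1,0.045,0.215,0.05,0]]'; python3 -m handwheel '[[1,0.01,0.025,0,0],[1,0.03,0.05,0,0],[1,0.042,0.07,0,0],[1,0.045,0.075,0,0],[1,0.045,0.075,0,0]]'
python3 - <<'E'
from h import *
from workcell import get_obs, viewer
c=viewer.camera('wrist');cv2.imwrite(f'pics/wrist6.png',c['color'])
E
```

```text
time: 5.1
ee_pos: [0.522, 0.1187, 0.3253]
tcp_rot: [-179.9, -0.2, -5.5]
wrist_force: [1.7, -0.7, 0.5]
opening: -0.0002
time: 5.6
ee_pos: [0.5672, 0.1942, 0.3252]
tcp_rot: [-179.9, -0.2, -5.5]
wrist_force: [0.3, -0.7, -0.3]
opening: -0.0005
```

View pics/wrist6.png

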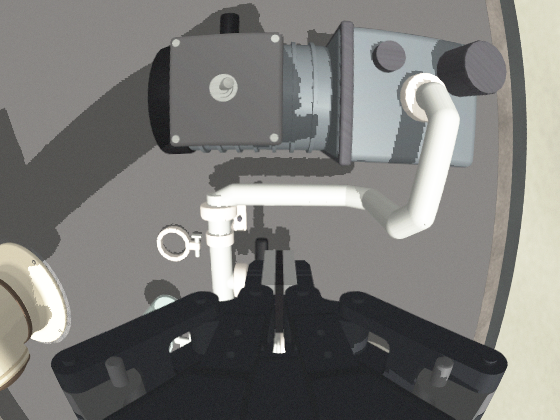

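Run:
```python
from h import *
from workcell import get_obs, viewer
c=viewer.camera('wrist');im=c['color']
cv2.imwrite('pics/swz.png',cv2.resize(im[60:120,190:260],None,fx=8,fy=8,interpolation=cv2.INTER_CUBIC))
for p in((176,43),(275,39),(175,139),(278,138)):print(wplane(c,p,.192))
```

```text
[0.49293897 0.34379415 0.192     ]
[0.57820643 0.33423752 0.192     ]
[0.48314229 0.2585837  0.192     ]
[0.57241299 0.24859655 0.192     ]
```

View pics/swz.png

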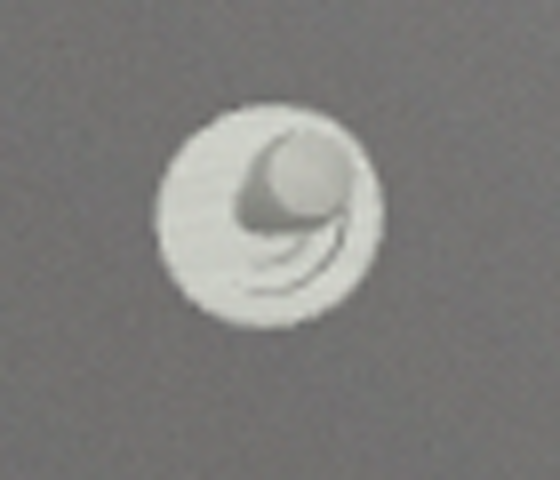

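```bash
python3 -m handwheel '[[1,0.002,0.035,0,0],[1,0.004,0.07,0,0],[1,0.005,0.099,-0.02,0],[1,0.005,0.099,-0.06,0],[1,0.005,0.099,-0.06,0]]'; python3 -m handwheel '[[1,0,0,-0.03,0],[1,0,0,-0.053,0],[1,0,0,-0.053,0]]'
python3 - <<'E'
from h import *
from workcell import get_obs, viewer
c=viewer.camera('wrist');cv2.imwrite(f'pics/wrist7.png',c['color'])
c=viewer.camera('scene');cv2.imwrite(f'pics/scene7.png',cv2.resize(c['color'][130:270,330:470],None,fx=4,fy=4))
E
```

```text
time: 6.2
ee_pos: [0.5691, 0.2906, 0.2588]
tcp_rot: [179.7, 0.3, -5.5]
wrist_force: [-0.7, -0.3, -0.4]
opening: 0.0002
time: 6.5
ee_pos: [0.5689, 0.2891, 0.2056]
tcp_rot: [179.7, 0.4, -5.6]
wrist_force: [0.5, 0.0, 1.1]
opening: 0.0001
```

View pics/scene7.png

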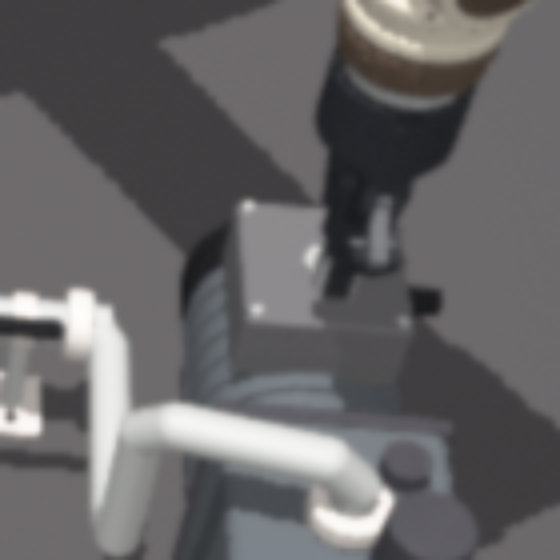

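```bash
python3 -m handwheel '[[1,0,0.004,0.007,0],[1,-0.008,0.005,0.007,0],[1,-0.014,0.006,0.007,0],[1,-0.019,0.006,0.007,0],[1,-0.024,0.007,0.007,0]]'; python3 -m handwheel '[[1,-0.003,0,0,0],[1,-0.003,0,0,0]]'
python3 - <<'E'
from h import *
from workcell import get_obs, viewer
c=viewer.camera('scene');cv2.imwrite(f'pics/scene8.png',cv2.resize(c['color'][130:270,330:470],None,fx=4,fy=4))
E
```

```text
time: 7.1
ee_pos: [0.5462, 0.2973, 0.2181]
tcp_rot: [179.9, -0.1, -5.6]
wrist_force: [1.1, -0.8, 1.8]
opening: 0.0004
time: 7.3
ee_pos: [0.5426, 0.2974, 0.2185]
tcp_rot: [179.9, -0.1, -5.6]
wrist_force: [0.3, -0.2, 0.1]
opening: 0.0003
```

View pics/scene8.png

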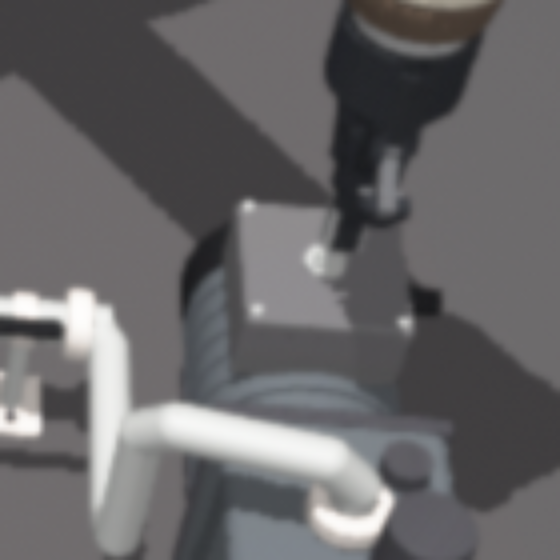

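```bash
python3 -m handwheel '[[1,0.02,-0.002,0,0],[1,0.025,-0.002,0.03,0],[1,0.025,-0.002,0.08,0],[1,0.025,-0.05,0.1,0],[1,0.025,-0.1,0.1,0]]'
python3 - <<'E'
from h import *
from workcell import get_obs, viewer
c=viewer.camera('scene');a=cv2.resize(c['color'][160:240,360:460],None,fx=4,fy=4)
c=viewer.camera('wrist');b=cv2.resize(c['color'][20:120,180:280],None,fx=4,fy=4)
cv2.imwrite('pics/sw9.png',np.hstack([a,b[:320]]))
E
```

```text
time: 7.85
ee_pos: [0.5685, 0.1995, 0.3207]
tcp_rot: [-180.0, -0.3, -5.4]
wrist_force: [1.6, -0.5, 0.4]
opening: -0.0
```

View pics/sw9.png

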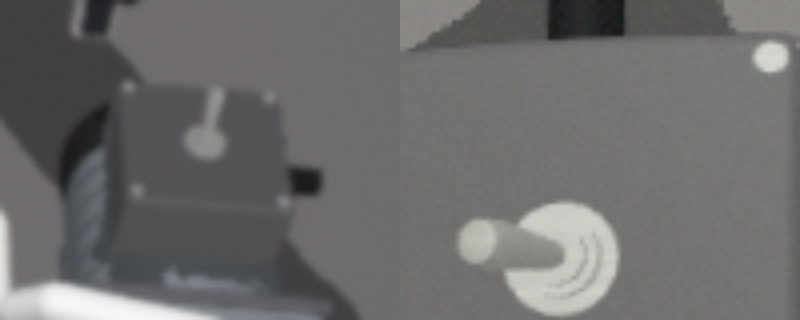

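The toggle now leans −x, so the pump is off. Next is the vent tap: I'll come down on the +x side of its lever.

```bash
python3 -m handwheel '[[1,0,-0.045,0,0],[1,-0.002,-0.09,0,0],[1,-0.005,-0.135,0,0],[1,-0.005,-0.175,0,0],[1,-0.005,-0.1925,0,0]]'; python3 -m handwheel '[[1,0,0,-0.03,0],[1,0,0,-0.06,0],[1,0,0,-0.09,0],[1,0,0,-0.1,0],[1,0,0,-0.1,0]]'
python3 - <<'E'
from h import *
from workcell import get_obs, viewer
c=viewer.camera('wrist');cv2.imwrite(f'pics/wrist10.png',c['color'])
c=viewer.camera('scene');cv2.imwrite(f'pics/scene10.png',cv2.resize(c['color'][120:270,170:370],None,fx=4,fy=4))
print(get_obs()['ee_pos'])
E
```

```text
time: 8.45
ee_pos: [0.5629, -0.0005, 0.3193]
tcp_rot: [179.9, -0.1, -5.9]
wrist_force: [-0.4, 0.5, 0.8]
opening: 0.0
time: 8.95
ee_pos: [0.5622, -0.0003, 0.2179]
tcp_rot: [179.9, 0.0, -5.9]
wrist_force: [-0.6, 0.8, 1.0]
opening: -0.0003
[ 5.63143784e-01 -2.65181418e-04  2.20570368e-01]
```

View pics/wrist10.png

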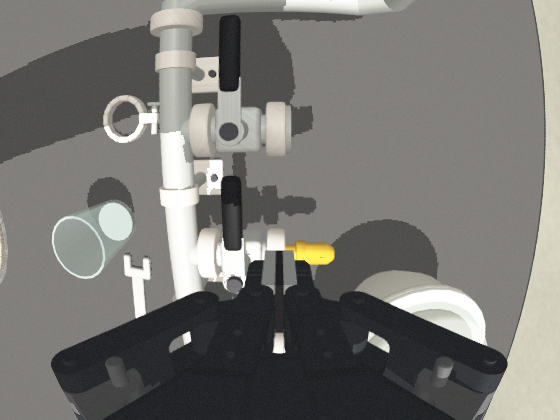

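View pics/scene10.png

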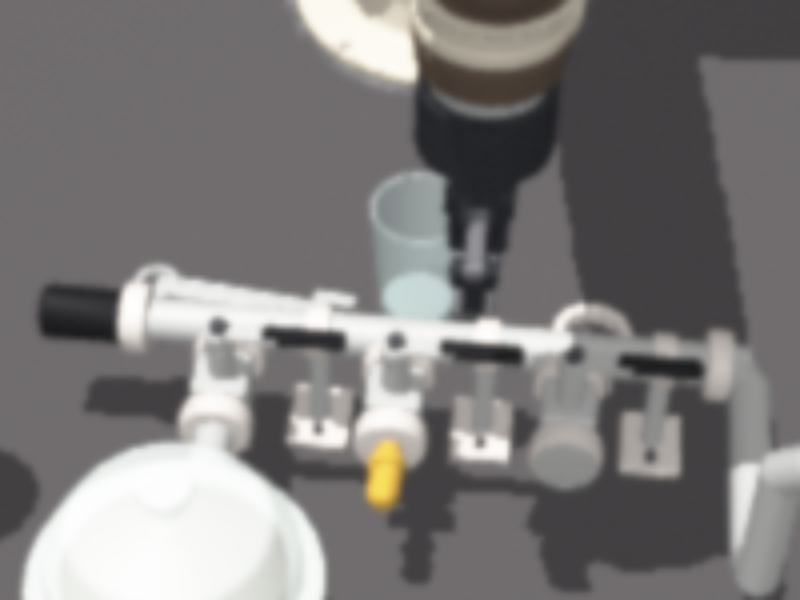

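```bash
python3 -m handwheel '[[1,0.002,0.01,-0.02,0],[1,0.002,0.01,-0.05,0],[1,0.002,0.01,-0.08,0],[1,0.002,0.01,-0.095,0],[1,0.002,0.01,-0.095,0]]'
python3 - <<'E'
from h import *
from workcell import get_obs, viewer
a=np.radians(-6);X=np.array([np.cos(a),np.sin(a)]);Y=np.array([-X[1],X[0]])
v=get_obs()['ee_pos'][:2]-np.array([.523,-.044]);print(v@X,v@Y)
c=viewer.camera('wrist');cv2.imwrite(f'pics/wrist11.png',c['color'])
E
```

```text
time: 9.55
ee_pos: [0.5647, 0.0098, 0.1248]
tcp_rot: [179.9, -0.1, -5.9]
wrist_force: [0.2, 0.1, 1.1]
opening: 0.0001
0.03589380274791777 0.05785192039625582
```

View pics/wrist11.png

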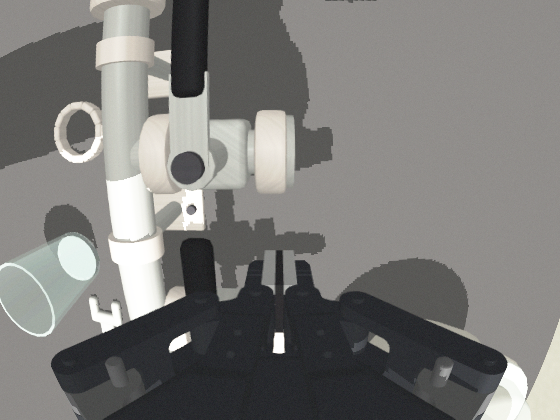

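```bash
python3 -m handwheel '[[1,-0.013,-0.001,0,0],[1,-0.021,0.002,0,0],[1,-0.028,0.004,0,0],[1,-0.035,0.006,0,0],[1,-0.041,0.007,0,0]]'
python3 - <<'E'
from h import *
from workcell import get_obs, viewer
a=np.radians(-6);X=np.array([np.cos(a),np.sin(a)]);Y=np.array([-X[1],X[0]])
v=get_obs()['ee_pos'][:2]-np.array([.523,-.044]);print(v@X,v@Y)
c=viewer.camera('wrist');cv2.imwrite(f'pics/wrist12.png',c['color'])
c=viewer.camera('scene');cv2.imwrite(f'pics/scene12.png',cv2.resize(c['color'][120:270,170:370],None,fx=4,fy=4))
E
```

```text
time: 10.1
ee_pos: [0.525, 0.017, 0.1279]
tcp_rot: [179.9, -0.4, -5.9]
wrist_force: [4.5, -0.9, -0.2]
opening: 0.0007
-0.0044198524781355894 0.060864365135354946
```

View pics/wrist12.png

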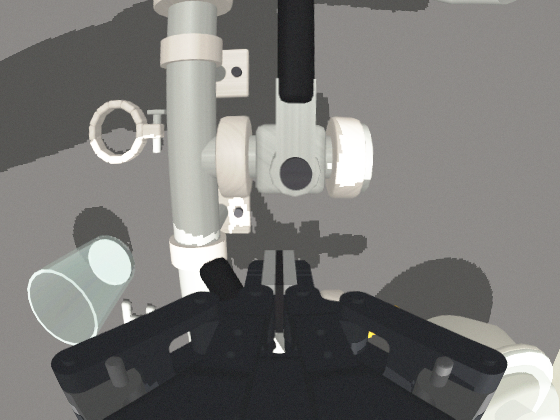

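View pics/scene12.png

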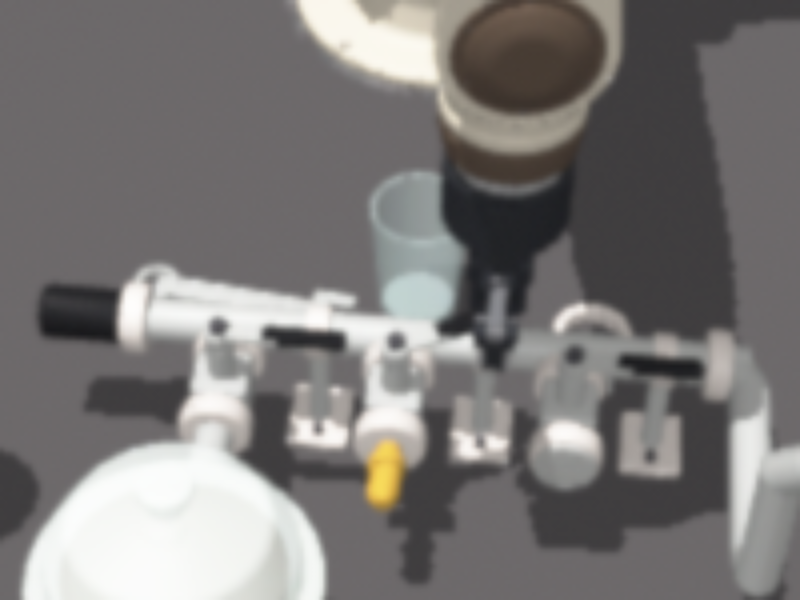

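```bash
python3 -m handwheel '[[1,-0.01,0,-0.002,0],[1,-0.017,-0.003,-0.003,0],[1,-0.025,-0.006,-0.003,0],[1,-0.033,-0.01,-0.003,0],[1,-0.033,-0.01,-0.003,0]]';  python3 - <<'E'
from h import *
from workcell import get_obs, viewer
a=np.radians(-6);X=np.array([np.cos(a),np.sin(a)]);Y=np.array([-X[1],X[0]])
v=get_obs()['ee_pos'][:2]-np.array([.523,-.044]);print(v@X,v@Y)
c=viewer.camera('scene');cv2.imwrite(f'pics/scene13.png',cv2.resize(c['color'][120:270,170:370],None,fx=4,fy=4))
E
```

```text
time: 10.7
ee_pos: [0.4898, 0.0066, 0.1243]
tcp_rot: [179.9, -0.2, -5.9]
wrist_force: [0.4, 0.0, -0.1]
opening: 0.0003
-0.03826068985736743 0.04688307412918761
```

View pics/scene13.png

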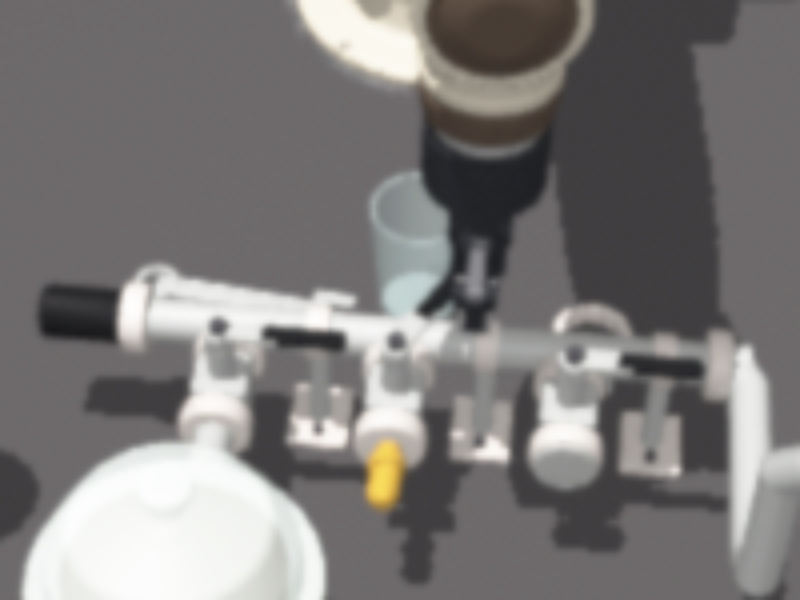

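```bash
python3 -m handwheel '[[1,-0.006,-0.005,0,0],[1,-0.011,-0.011,0,0],[1,-0.014,-0.017,0,0],[1,-0.017,-0.022,0,0],[1,-0.017,-0.022,0,0]]';  python3 -m handwheel '[[1,0,-0.003,0,0],[1,0,-0.004,0,0],[1,0,-0.004,0,0]]';python3 - <<'E'
from h import *
from workcell import get_obs, viewer
a=np.radians(-6);X=np.array([np.cos(a),np.sin(a)]);Y=np.array([-X[1],X[0]])
v=get_obs()['ee_pos'][:2]-np.array([.523,-.044]);print(v@X,v@Y)
c=viewer.camera('scene');cv2.imwrite(f'pics/scene14.png',cv2.resize(c['color'][120:270,170:370],None,fx=4,fy=4))
E
```

```text
time: 11.25
ee_pos: [0.4731, -0.016, 0.1244]
tcp_rot: [179.9, -0.2, -6.0]
wrist_force: [0.3, 0.2, 1.4]
opening: 0.0003
time: 11.55
ee_pos: [0.4731, -0.02, 0.1244]
tcp_rot: [179.9, -0.2, -6.0]
wrist_force: [0.0, 0.1, 0.6]
opening: -0.0
-0.05208533813778577 0.018614198136349718
```

View pics/scene14.png

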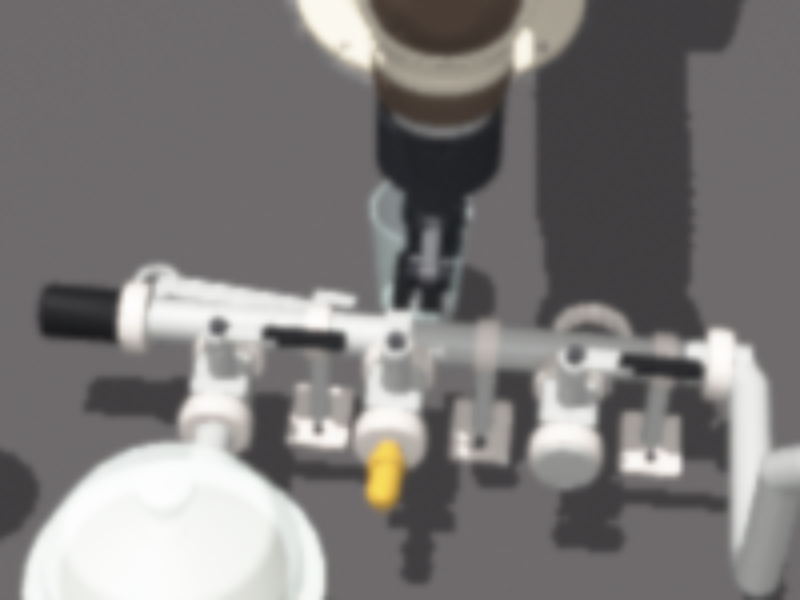

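```bash
python3 -m handwheel '[[1,0,-0.002,0,0],[1,0,-0.003,0,0],[1,0,-0.003,0,0]]'
```

```text
time: 11.9
ee_pos: [0.4731, -0.0205, 0.1244]
tcp_rot: [-179.8, -0.2, -5.9]
wrist_force: [-0.1, 16.3, 1.3]
opening: -0.0001
```

Firm stop at 16 N. Backing off to +y, then lifting clear.

```bash
python3 -m handwheel '[[1,0,0.015,0,0],[1,0,0.022,0.01,0],[1,0,0.022,0.06,0],[1,0,0.022,0.11,0],[1,0,0.022,0.15,0]]';  python3 -m handwheel '[[1,-0.045,0,0.02,0],[1,-0.09,0,0.04,0],[1,-0.13,0,0.05,0],[1,-0.15,0,0.05,0],[1,-0.15,0,0.05,0]]';python3 - <<'E'
from h import *
from workcell import get_obs, viewer
for n in('scene','top','wrist'):
    cv2.imwrite(f'pics/{n}15.png',viewer.camera(n)['color'])
t=cv2.imread('pics/top15.png');s=cv2.imread('pics/scene15.png')
a=cv2.resize(t[185:305,190:390],(600,360),interpolation=cv2.INTER_CUBIC);b=cv2.resize(s[165:265,170:450],(600,214),interpolation=cv2.INTER_CUBIC)
cv2.imwrite('pics/fin.png',np.vstack([a,b]))
E
```

```text
time: 12.4
ee_pos: [0.473, 0.0015, 0.2779]
tcp_rot: [-179.8, -0.3, -5.8]
wrist_force: [0.9, -0.5, 1.3]
opening: 0.0001
time: 12.9
ee_pos: [0.3212, 0.0014, 0.3301]
tcp_rot: [-179.8, -0.5, -5.8]
wrist_force: [-0.3, -0.6, 0.1]
opening: 0.0001
```

View pics/fin.png

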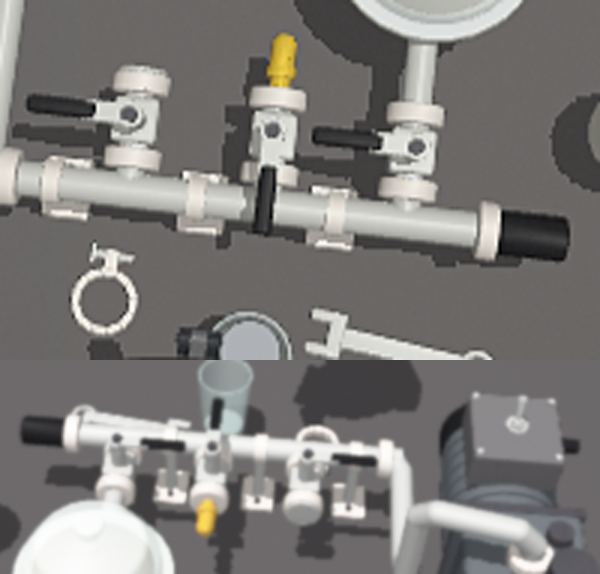

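View pics/wrist15.png

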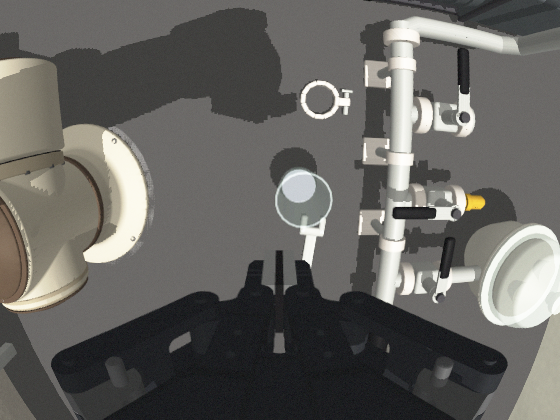

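The final views show the dry and spare levers square to their branches, the vent lever in line with its branch, and the toggle leaning −x. The beaker, spanner and ring haven't moved.

```bash
python3 -c "
from workcell import job_done;print(job_done())"
```

```text
the job is handed in; nothing more can be done
None
```

The vacuum station is shut down in the order you asked, and I handed the job in after about 13 s of the 58 s allowed. I closed the desiccator tap first, then flipped the pump switch off, then opened the silencer tap. I pushed everything with closed fingers.

**What the last checks showed:**
- **Levers:** I pressed the desiccator and silencer levers against their stops, at about 15 N and 16 N. The final top, scene and wrist pictures show the desiccator lever square to its branch and parallel to the closed spare lever. The silencer lever lies in line with its branch.
- **Pump switch:** the toggle leans towards the robot (−x), which is off.
- **Surroundings:** the beaker, spanner, clamp ring and desiccator looked unmoved, and I saw no unexpected forces. I did not check the oil bottle closely at the end; the arm's path stayed clear of it.

**Disagreements:** the wrist camera put the tap axes about 3 mm from where the two fixed cameras did, so I averaged them. When I flipped the toggle, the arm sat about 6 mm higher than I had aimed, but the toggle still snapped over.

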